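# Compare a powder jar with a counterweight on the arrested beam balance

## Robot

A 7-joint arm with a two-finger parallel gripper is mounted at the origin on a cart in front of the work surface, level with it; the furniture and walls round the work are solid. World frame = base frame: x ahead of the robot, y to its left, z up, the work surface at z = 0. Lengths are in mm, angles in rad, forces in N, time in s.
With the tool pointing down it reaches from about 400 to 875 mm from the base axis. Payload 4.4 kg.
Tool frame: the origin (TCP) lies on the mounting face of the last link; the fingertips stand 173 mm ahead of it and the grasp point (between the pads) lies 155 mm ahead of it; z points along the fingers, y is the line along which they close (so a half turn about z gives the same grasp; the last joint's range is limited). The gripper opens to 85 mm and grips with 20 to 120 N. Pads are 22 mm wide; open, the fingers measure 114 mm over their backs; the gripper's body (76 mm by 85 mm) begins 54 mm behind the grasp point. The pads swing forward as they close: fully open they stand 13 mm farther back than shut.
Start: joints at [-1.266, 0.628, 0.038, 1.517, -0.027, 0.996, -0.02], TCP at [235.517, 605.844, 404.713] pointing down, gripper open.
Joint ranges: [-3.06, 3.06], [-0.37, 2.12], [-1.25, 1.32], [0.18, 2.47], [-1.1, 4.24], [0.23, 1.98], [-2.94, 2.94]. Speed limits (rad/s): [2.57, 2.57, 3.14, 3.14, 3.14, 3.14, 3.14].

## Interface

Orientations are given as a 3x3 rotation matrix whose columns are the frame's x, y, z axes.
In Python, from plant import manip, hand, solve_ik, telemetry, optics, hand_in gives the robot as it stands. Calls block until the motion is done:
- manip.move_ptp(position, orientation): joint-space move of the TCP to a pose.
- manip.move_linear(position, ori=None, speed=150, force_limit=None): straight line of the TCP; ori=None keeps the orientation; speed is the mean speed in mm/s. With force_limit (N) it stops when the force on the tool has changed by that much, and returns True; else False.
- manip.move_j(angles): joint-space move.
- hand.ungrasp() and hand.close(f_grip=None): open the fingers fully, or close them until they stop; f_grip is the grip in N (None keeps the last).
- manip.wait(seconds).
- solve_ik(position, orientation): joint angles nearest the present ones, or None.
- telemetry.read_state(): the state.
- optics.get_image(name): name is "scene" or "top" or "wrist"; returns (picture, depth): 384x512x3 uint8, red, green, blue; 384x512 float32, mm along the optical axis (not along the pixel's ray), 0 where there is no reading.
- optics.get_calibration(name): a dict with "camera_matrix" (3x3 intrinsics, pixels), "extrinsics" (4x4, takes a point from camera to world coordinates); the wrist camera has in their place "tool_from_camera" (4x4, takes a point from camera to tool coordinates, whose origin is the TCP and whose axes are the flange's). Camera axes: x right, y up, looking along -z (the intrinsics and any distortion apply to the point x, -y, -z); pixel columns grow to the right and rows downward; lengths in mm; the calibration is good to about 2 mm. The wrist camera is an equidistant fisheye: a pixel r from the principal point sees the ray r / f radians off the axis. A picture is of the moment at which its call begins: read the wrist's pose just before it. get_calibration takes no time and is no camera call.
A pose or a line that the arm cannot do raises manip.MotionError and nothing moves.
- hand_in(): hands the job in; it is judged then, once.
The state is a dict: "time_s": time; "joint_pos": joint angles; "qvel": joint speeds; "tau": joint torques, N m; "ee_pos": TCP position; "eef_rot": TCP orientation; "force": force on the tool from outside, world axes, zero at the start; "wrist_torque": the same for the moment, N m; "gripper_width": finger opening in mm; "finger_force": force on a finger pad.
Only numpy, scipy, OpenCV 4.12 (cv2) and the standard library are available. Lean on these libraries where they do the work, as an engineer would, in place of code of your own. Each camera call takes 0.05 s, during which the arm holds its last target. There are 200 camera calls.

## Task

The powder jar and the steel counterweight already stand on the two pans of the beam balance. Turn the weight dial back anticlockwise to its zero stop, then swing the arrest lever right over to free the beam, let the beam come to rest, and swing the lever fully back so that the beam is arrested level again. Do not touch the pans or what stands on them, and leave the things beside the balance where they are.

Things in the scene. Friction and masses are not known exactly. Their poses are not given: they have to be found in the camera images.
- balance_mid (a point): Centre of the top of the balance's base, 49 mm above the bench; fixed, but placed and turned anew each time. Axes: x from front (robot's side) to back, y left along the beam, z up. Grey base 220 (x) x 300 mm (y), white top; lever and dial on its front half, beam over the back half 50 mm behind the centre, pivot 125 mm above the bench on a housing 64 x 86 mm, 138 mm high
- dial_grip (a point): On the dial's upright axis, half-way up the grip, 80 mm above the bench; 62 mm in front of and 95 mm right of the base centre. The dial is a round fluted black knob 46 to 49 mm across, 34 mm high (58 to 92 mm above the bench), on an aluminium skirt 66 mm across; take it across its diameter, at any yaw, from above
- dial (a joint): Dial angle in rad: 0 at the zero stop (long skirt mark and white line point to the front index); grows clockwise seen from above, up to 1.7; turn anticlockwise to reach 0. Light friction (about 0.04 N m), stays where left. Turned up, it lays a small brass rider on the beam's right arm. Starts at 0.6 to 1.4
- lever_pivot (a point): Pivot of the arrest lever on the front of the base: 64 mm above the bench, 82 mm in front of and 25 mm left of the base centre. The lever swings left and right, about the balance's x axis. Its bracket and shaft behind it stand up to 75 mm above the bench
- lever_ball (a point): Centre of the black ball, 25 mm across, on the arrest lever, 88 mm from the pivot on a steel rod 8 mm thick. Arrested it leans 0.6 rad left (balance's +y), ball 137 mm above the bench and 50 mm left of the pivot; released 0.6 rad right; half-way the ball is highest, 152 mm. Push or pinch it from above; 60 mm free in front of it and to either side of its swing
- arrest_lever (a joint): Lever angle in rad: 0 arrested (leaning left, at its stop), 1.2 released (leaning right, at its stop). It lowers two padded posts from under the beam. Moving it takes 1 to 2 N at the ball; it stays where it is left
- beam (a joint): Tilt of the beam in rad: 0 level, positive when the left pan is up; stops at +-0.07. Arrested, it is held level within about 0.01. Freed, it swings for up to 4 s and settles at a tilt of up to +-0.055 that depends on the masses on the pans
- pan_left: Left pan (balance's +y), a round steel dish 106 mm across with an 8 mm lip, always level; the body's origin lies at its pin on the beam, 115 mm left of the pivot, 36 mm below the dish's floor. The floor is 161 mm above the bench
- pan_right: Right pan, like the left one, 115 mm right of the pivot
- jar: White plastic powder jar with a black ribbed cap, 75 mm across and 85 mm high, about 0.5 kg; origin at the centre of its underside; loose, stands on either pan (its top 246 mm above the bench)
- weight: Steel counterweight, a cylinder 47 mm across with a knob on top, 69 mm high, 0.5 kg; origin at the centre of its underside; loose, stands on the other pan
- spare_jar_center (a point): Bystander: centre of a larger powder jar with black cap, 96 mm across and 120 mm high, loose on the bench right of the balance
- bottle_center (a point): Bystander: centre of a wash bottle with a red cap and bent spout, 61 x 84 x 176 mm, loose on the bench right of the balance
- pad_center (a point): Bystander: centre of a note pad, 150 x 110 x 10 mm, on the bench right of the balance, in front

How it is judged:
By the outcome, as a careful person would: the job done as asked, in the order asked, and still so for the second after the job is handed in, with the robot touching nothing.
It also fails if it takes over 64 s, if anything falls off the work surface, if the arm or the gripper's body presses on something with over 40 N, if the wrist force passes 120 N, or if a joint passes its speed limit or range.

## Working session

There is one attempt and no reset: what is moved stays moved. The work goes in short steps, each a Python script; the robot and the scene stay as the last script left them, time stands still between calls to the robot, and variables do not carry over. Pictures are saved under pics/ and viewed, at most 10 in all, crops included, and the job is handed in when it is done.

```bash
mkdir -p pics; ls; python3 - <<'E'
from plant import optics,telemetry
import cv2,numpy as np
for n in("scene","top"):
    p,d=optics.get_image(n); c=optics.get_calibration(n)
    cv2.imwrite(f"pics/{n}0.png",p[:,:,::-1]); np.savez(f"{n}0.npz",p=p,d=d)
    print(n,{k:(np.round(v,3).tolist() if hasattr(v,'__len__') and not isinstance(v,str) else v) for k,v in c.items()})
print(optics.get_calibration("wrist")); print(telemetry.read_state())
E
```

```text
pics
scene {'camera_matrix': [[381.562, 0.0, 254.677], [0.0, 381.562, 189.737], [0.0, 0.0, 1.0]], 'extrinsics': [[0.779, 0.317, -0.541, -101.564], [-0.627, 0.388, -0.676, -1109.213], [-0.004, 0.866, 0.501, 737.319], [0.0, 0.0, 0.0, 1.0]]}
top {'camera_matrix': [[393.739, 0.0, 256.432], [0.0, 393.739, 195.521], [0.0, 0.0, 1.0]], 'extrinsics': [[-0.015, 0.99, -0.14, 357.214], [-1.0, -0.013, 0.017, -293.139], [0.015, 0.14, 0.99, 1368.893], [0.0, 0.0, 0.0, 1.0]]}
{'camera_matrix': array([[297.31863964,   0.        , 259.9319698 ],
       [  0.        , 297.31863964, 192.69825494],
       [  0.        ,   0.        ,   1.        ]]), 'tool_from_camera': array([[ 1.92627101e-03,  9.55469884e-01,  2.95082346e-01,
         7.57223338e+01],
       [ 9.99998028e-01, -1.98311161e-03, -1.06627134e-04,
         7.71567982e-02],
       [ 4.83302211e-04,  2.95081969e-01, -9.55471819e-01,
         3.00629216e+01],
       [ 0.00000000e+00,  0.00000000e+00,  0.00000000e+00,
         1.00000000e+00]])}
{'time_s': 0.1, 'joint_pos': array([-1.26579663,  0.62923104,  0.0384415 ,  1.51824759, -0.02698662,
        0.99631826, -0.02000233]), 'qvel': array([-0.00120485, -0.00057114, -0.00171049, -0.00065499,  0.00035992,
       -0.00271963,  0.00113866]), 'tau': array([ 3.13369936e-03, -5.64543521e+01,  1.23004630e+00, -1.93976015e+01,
        1.11760560e-02,  5.46373092e-03,  6.84503760e-06]), 'ee_pos': array([235.40900464, 605.59381936, 403.90192075]), 'eef_rot': array([[-9.32040790e-01,  3.62352895e-01, -5.87930683e-04],
       [ 3.62353371e-01,  9.32039450e-01, -1.58058541e-03],
       [-2.47551085e-05, -1.68620874e-03, -9.99998578e-01]]), 'force': array([ 0.31999712, -0.58779115,  1.20031881]), 'wrist_torque': array([-0.04597699, -0.01120689, -0.00838949]), 'finger_force': 0.0, 'gripper_width': 85.64414242857616}
```

View pics/top0.png

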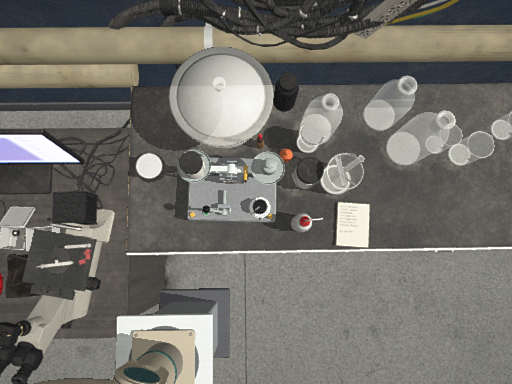

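View pics/scene0.png

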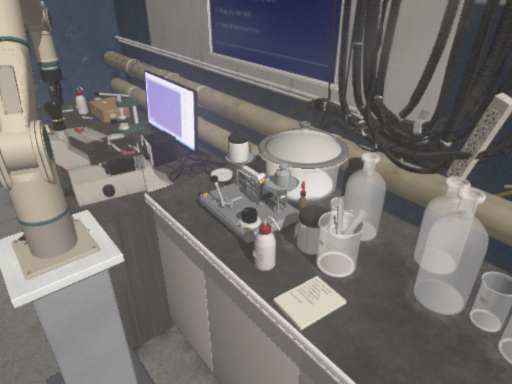

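The top view shows the dial at about (261,207), the lever ball at about (207,210), the jar on the left pan (193,163) and the weight on the right pan (267,166). The wash bottle is at (302,222), to the right of the dial. Next I'll get rough positions by ray casting and depth, then zoom in.

```bash
cat > h.py <<'E'
import numpy as np,cv2
from plant import manip,hand,solve_ik,telemetry,optics,hand_in
def cam(n):
    c=optics.get_calibration(n); return c["camera_matrix"],c["extrinsics"]
def ray(n,u,v,T=None):
    if n=="wrist":
        c=optics.get_calibration(n);K=c["camera_matrix"];E=T@c["tool_from_camera"]
        a=np.array([(u-K[0,2])/K[0,0],(v-K[1,2])/K[1,1]]);r=np.hypot(*a)
        s=np.sin(r)/max(r,1e-9); d=np.array([a[0]*s,-a[1]*s,-np.cos(r)])
    else:
        K,E=cam(n); d=np.array([(u-K[0,2])/K[0,0],-(v-K[1,2])/K[1,1],-1.])
    return E[:3,3],E[:3,:3]@d
def onz(n,u,v,z,T=None):
    o,d=ray(n,u,v,T); return o+d*(z-o[2])/d[2]
def bydepth(n,u,v,dep):
    o,d=ray(n,u,v); return o+d*dep
def cross(r1,r2):
    (o1,d1),(o2,d2)=r1,r2; A=np.c_[d1,-d2]; s=np.linalg.lstsq(A,o2-o1,rcond=None)[0]
    p,q=o1+s[0]*d1,o2+s[1]*d2; return (p+q)/2,np.linalg.norm(p-q)
def tool():
    s=telemetry.read_state();T=np.eye(4);T[:3,:3]=s["eef_rot"];T[:3,3]=s["ee_pos"];return T
def down(yaw):  # tool y (closing line) at angle yaw from world x... y=(cos,sin,0), z down
    y=np.array([np.cos(yaw),np.sin(yaw),0]);z=np.array([0,0,-1.]);return np.c_[np.cross(y,z),y,z]
E
python3 - <<'E'
from h import *
a=np.load("top0.npz");p,d=a["p"],a["d"]
for u,v,z in((261,207,92),(207,210,137),(302,222,176),(193,163,246),(267,166,230),(232,190,49)):
    print((u,v),onz("top",u,v,z).round(),bydepth("top",u,v,np.median(d[v-1:v+2,u-1:u+2])).round())
c=cv2.resize(p[140:240,165:325],None,fx=5,fy=5,interpolation=cv2.INTER_CUBIC);cv2.imwrite("pics/topc.png",c[:,:,::-1])
E
```

```text
(261, 207) [ 499. -329.   92.] [ 500. -329.   91.]
(207, 210) [ 487. -158.  137.] [ 486. -159.  145.]
(302, 222) [ 443. -450.  176.] [ 445. -456.  137.]
(193, 163) [ 614. -129.  246.] [ 614. -129.  246.]
(267, 166) [ 606. -345.  230.] [ 606. -345.  227.]
(232, 190) [ 564. -233.   49.] [ 563. -233.   51.]
```

View pics/topc.png

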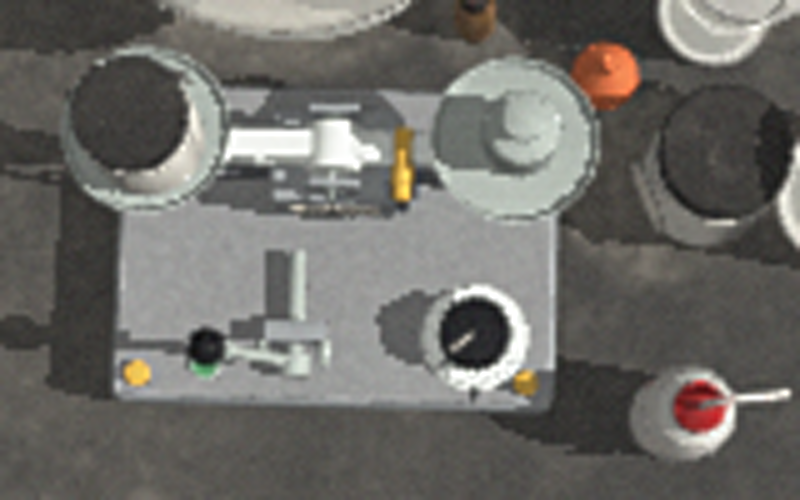

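The crop shows the dial top at about (260.2,206.4), with its white line towards front-left (dial about 0.75 rad). The ball is at about (206.4,209.4), and the base is nearly square to the world. I'll go above the dial, first checking clearance on the way and the IK.

```bash
python3 - <<'E'
from h import *
a=np.load("top0.npz");d=a["d"]
K,E=cam("top");v,u=np.mgrid[:384,:512]
P=np.stack([(u-K[0,2])/K[0,0]*d,-(v-K[1,2])/K[1,1]*d,-d],-1)@E[:3,:3].T+E[:3,3]
m=(d>0)&(P[...,0]>250)&(P[...,0]<750)&(P[...,2]>150)
for y0 in range(-500,800,100):
    k=m&(P[...,1]>y0)&(P[...,1]<=y0+100)
    if k.any(): Q=P[k];print(y0,"n",k.sum(),"minx",Q[:,0].min().round(),"zmax",Q[:,2].max().round(), "x@zmax",Q[Q[:,2].argmax(),0].round())
for pos,yaw in(((390,200,520),1.9),((440,-325,420),1.57),((500,-328,240),1.1),((500,-328,240),2.05),((486,-158,300),1.57)):
    q=solve_ik(pos,down(yaw));print(pos,yaw,None if q is None else np.round(q,2))
E
```

```text
-500 n 51 minx 447.0 zmax 187.0 x@zmax 747.0
-400 n 932 minx 562.0 zmax 233.0 x@zmax 611.0
-300 n 687 minx 585.0 zmax 203.0 x@zmax 748.0
-200 n 1338 minx 486.0 zmax 253.0 x@zmax 589.0
-100 n 180 minx 578.0 zmax 249.0 x@zmax 604.0
100 n 9 minx 359.0 zmax 176.0 x@zmax 383.0
200 n 1096 minx 325.0 zmax 306.0 x@zmax 701.0
300 n 957 minx 319.0 zmax 307.0 x@zmax 702.0
400 n 256 minx 679.0 zmax 287.0 x@zmax 691.0
(390, 200, 520) 1.9 [-0.53  0.19 -0.02  1.9   0.    1.05  1.36]
(440, -325, 420) 1.57 [ 0.19  0.53  0.61  1.8  -0.37  0.93  2.52]
(500, -328, 240) 1.1 [ 0.6   0.77 -0.1   1.79  0.13  0.58  1.51]
(500, -328, 240) 2.05 [ 0.82  0.81 -0.46  1.79  0.54  0.67  2.1 ]
(486, -158, 300) 1.57 [ 0.28  0.59 -0.03  2.    0.03  0.55  1.8 ]
```

```bash
python3 - <<'E'
from h import *
manip.move_ptp((390,200,520),down(1.6))
manip.move_ptp((490,-270,430),down(1.57))
for i,p in enumerate(((490,-270,430),(490,-220,400))):
    if i: manip.move_linear(p)
    T=tool();im,d=optics.get_image("wrist");np.savez(f"w{i}.npz",p=im,d=d,T=T)
    cv2.imwrite(f"pics/w{i}.png",im[:,:,::-1])
s=telemetry.read_state();print(s["time_s"],s["joint_pos"].round(2),s["ee_pos"].round(1))
E
```

```text
4.175 [ 0.06  0.51  0.47  1.85 -0.3   0.85  2.24] [ 490.2 -220.9  400.7]
```

View pics/w0.png

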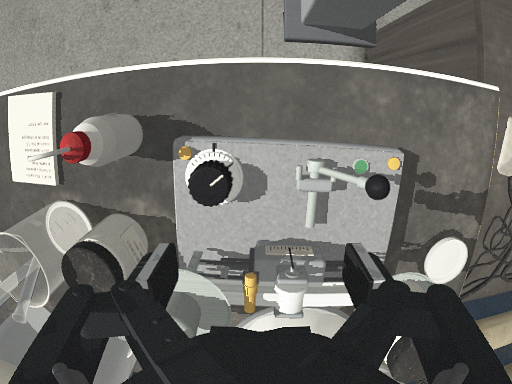

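View pics/w1.png

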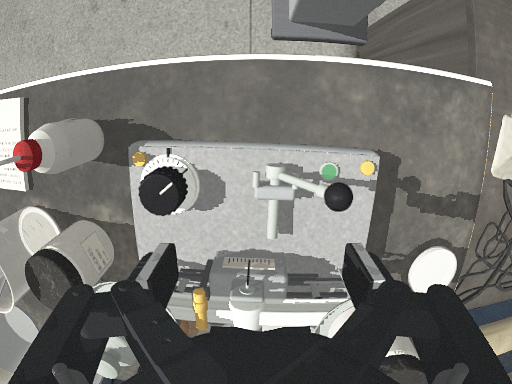

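w0 shows the dial at about (210,184) and the ball at (377,187). In w1 they are at (163,189) and (339,197). The index mark is at (214,146) in w0. I'll segment both and triangulate.

```bash
python3 - <<'E'
from h import *
R={}
for i,(sd,sb) in enumerate((((205,184),(377,187)),((158,189),(339,197)))):
    a=np.load(f"w{i}.npz");im,T,d=a["p"],a["T"],a["d"]
    m=(im.max(2)<60).astype(np.uint8); m=cv2.morphologyEx(m,cv2.MORPH_OPEN,np.ones((3,3)))
    n,L,st,c=cv2.connectedComponentsWithStats(m)
    for k,s in(("dial",sd),("ball",sb)):
        win=L[s[1]-6:s[1]+7,s[0]-6:s[0]+7];l=np.bincount(win[win>0]).argmax()
        cn=max(cv2.findContours((L==l).astype(np.uint8),0,2)[0],key=cv2.contourArea)
        (x,y),r=cv2.minEnclosingCircle(cn);dd=d[int(y)-4:int(y)+5,int(x)-4:int(x)+5]
        print(i,k,st[l],(round(x,1),round(y,1),round(r,1)),"depth",np.median(dd));R[k,i]=(x,y,T)
    if i==0 or 1:
        x,y,_=R["dial",i];yy,xx=np.mgrid[:384,:512]
        b=(im.min(2)>130)&(np.hypot(xx-x,yy-y)<15); pts=np.c_[xx[b],yy[b]]
        e=[onz("wrist",*p,92,T)[:2] for p in pts]; e=np.array(e);cc=onz("wrist",x,y,80,T)
        vx=cv2.fitLine(e.astype(np.float32),2,0,.01,.01).ravel();print("line n",len(e),"mean",e.mean(0).round(1),"dir",vx[:2].round(3))
for k,z in(("dial",80),("ball",137)):
    r=[ray("wrist",*R[k,i]) for i in(0,1)];print(k,cross(*r),[onz("wrist",*R[k,i][:2],z,R[k,i][2]).round(1) for i in(0,1)])
for p in((260.2,206.4,92),(206.4,209.4,137)): print("top",onz("top",*p).round(1))
T=np.load("w0.npz")["T"]
print("idx/corners z49",[onz("wrist",u,v,49,T).round(1) for u,v in((214,146),(176,139),(404,151))])
E
```

```text
0 dial [ 189  161   43   45 1430] (210.4, 182.8, 23.1) depth 317.5912
0 ball [366 175  24  25 456] (377.5, 186.9, 12.4) depth 262.01016
line n 41 mean [ 496.  -315.5] dir [ 0.628 -0.778]
1 dial [ 139  167   48   48 1631] (163.7, 190.3, 25.2) depth 289.5507
1 ball [325 183  28  28 536] (338.1, 196.5, 14.1) depth 233.13408
line n 45 mean [ 496.  -315.6] dir [ 0.632 -0.775]
dial (array([ 505.17565479, -325.62522085,   69.73630996]), np.float64(0.13190324408927392)) [array([ 502.4, -323.8,   80. ]), array([ 502., -322.,   80.])]
ball (array([ 489.57389696, -154.56250159,  138.28742018]), np.float64(0.060144040357201965)) [array([ 490., -154.,  137.]), array([ 490. , -154.2,  137. ])]
top [ 501.5 -326.5   92. ]
top [ 489.2 -156.3  137. ]
idx/corners z49 [array([ 465.2, -323.2,   49. ]), array([ 455.6, -370.1,   49. ]), array([466.5, -82.2,  49. ])]
```

Ball triangulates to z=138 (text says 137). The dial at about (502.5,-324.5) agrees with both views, the top camera and the ball offset. Balance yaw is about -0.038, and the dial reads about 0.85 rad. Now I'll grip it and turn anticlockwise.

```bash
python3 - <<'E'
from h import *
c=(502.5,-324.5)
manip.move_ptp((*c,400),down(1.08))
manip.move_linear((*c,280),speed=150)
print("hit",manip.move_linear((*c,237),speed=60,force_limit=8))
f0=telemetry.read_state(); print(f0["ee_pos"].round(1),f0["force"].round(1))
hand.close(f_grip=30)
s=telemetry.read_state();print("w",s["gripper_width"],s["force"].round(1),s["wrist_torque"].round(2))
for y in np.arange(1.23,2.04,0.1):
    manip.move_linear((*c,237),down(y),speed=60)
    s=telemetry.read_state();R=s["eef_rot"];print(round(y,2),np.arctan2(R[1,1],R[0,1]).round(3),s["force"].round(1),s["wrist_torque"].round(2),s["joint_pos"][6].round(2),s["time_s"])
    if abs(s["wrist_torque"][2]-f0["wrist_torque"][2])>0.3: print("stop");break
E
```

```text
hit False
[ 502.6 -324.7  237.1] [-0.2 -0.3  0. ]
w 45.00688278264408 [ 0.9 -0.1  4. ] [ 0.18  0.12 -0.02]
1.23 1.227 [-0.2  1.5  5.6] [0.22 0.15 0.05] 2.22 7.2417
1.33 1.326 [-1.4  0.9  6.1] [0.28 0.19 0.04] 2.29 7.4917
1.43 1.426 [-0.8  1.2  6.6] [0.14 0.16 0.02] 2.36 7.7417
1.53 1.526 [-1.9 -0.3  6.5] [0.18 0.16 0.02] 2.44 7.9917
1.63 1.626 [-0.5  0.4  5.9] [0.1  0.18 0.07] 2.51 8.2417
1.73 1.726 [-1.1 -0.   6.1] [0.02 0.16 0.  ] 2.58 8.4917
1.83 1.826 [-1.4  0.9  6.6] [0.09 0.21 0.04] 2.65 8.7417
1.93 1.926 [-1.3  0.3  6.4] [0.03 0.14 0.02] 2.71 8.9917
2.03 2.024 [-1.3 -0.9  5.7] [-0.26  0.17  0.04] 2.78 9.2417
```

No stop felt yet after 0.95 rad, so I'll go slightly further, then look.

```bash
python3 - <<'E'
from h import *
c=(502.5,-324.5)
for y in(2.07,2.11):
    manip.move_linear((*c,237),down(y),speed=60)
    s=telemetry.read_state();print(y,s["force"].round(1),s["wrist_torque"].round(2),s["joint_pos"][6].round(2))
    if abs(s["wrist_torque"][2])>.3: break
hand.ungrasp()
manip.move_linear((*c,300),speed=120)
manip.move_linear((*c,400),down(1.53),speed=250)
manip.move_linear((495,-265,400),speed=250)
T=tool();im,d=optics.get_image("wrist");np.savez("w2.npz",p=im,d=d,T=T)
C=onz("wrist",0,0,92,T)
cv2.imwrite("pics/w2.png",cv2.resize(im[110:250,130:330],None,fx=4,fy=4,interpolation=2)[:,:,::-1]);print(telemetry.read_state()["time_s"])
E
```

```text
2.07 [-1.2 -1.   5.7] [-0.27  0.14 -0.62] 2.81
11.7833
```

View pics/w2.png

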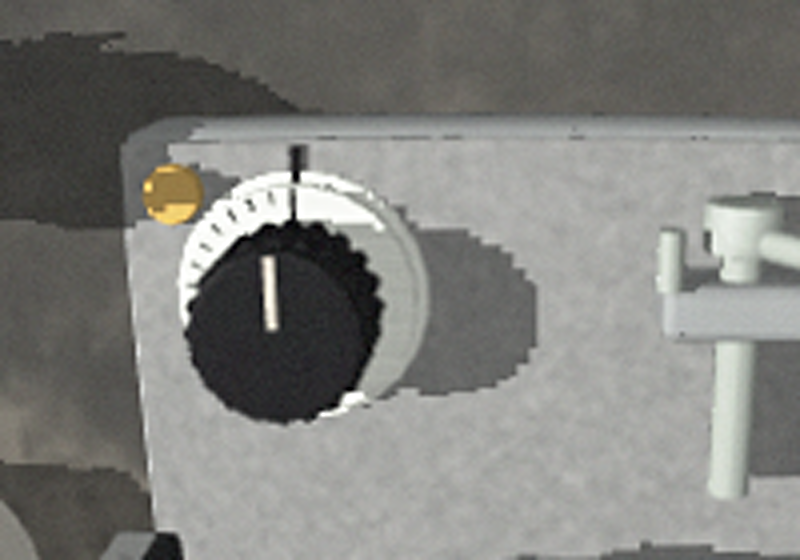

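The long skirt mark and the white line (crop (270,290)) point at the front index (297,160), and the stop was felt as -0.62 N m of wrist torque. So the dial is at zero. Now I'll pinch the ball along the beam direction and swing the lever over.

```bash
cat >> h.py <<'E'
YW=1.532
by=np.array([0.038,0.9993,0]); ball=np.array([489.7,-154.4,138.]); piv=ball-50*by; piv[2]=64.5
def bp(phi,dz=164): # TCP when lever leans phi left
    p=piv+88*np.sin(phi)*by; p[2]=piv[2]+88*np.cos(phi)+dz; return p
def rep(t):
    s=telemetry.read_state();print(t,s["ee_pos"].round(1),s["force"].round(1),"w",round(s["gripper_width"],1),"t",s["time_s"])
def swing(a,b,lim):
    for phi in np.linspace(a,b,9)[1:]:
        manip.move_linear(bp(phi),speed=50); rep(round(phi,2))
    e=b+np.sign(b-a)*.1
    print("stop hit",manip.move_linear(bp(e),speed=20,force_limit=lim)); rep("end")
E
python3 - <<'E'
from h import *
p=bp(.6)
manip.move_linear((*p[:2],400),down(YW),speed=200)
print("hit",manip.move_linear(p,speed=80,force_limit=6)); rep("at ball")
hand.close(f_grip=20); rep("closed")
if 18<telemetry.read_state()["gripper_width"]<30:
    swing(.6,-.6,6)
    manip.wait(0.05)
    im,_=optics.get_image("scene");cv2.imwrite("pics/s1.png",cv2.resize(im[150:250,180:320],None,fx=5,fy=5,interpolation=2)[:,:,::-1])
E
```

```text
hit False
at ball [ 489.9 -154.8  301.6] [-0.1  0.1  0. ] w 85.7 t 13.8667
closed [ 489.7 -154.7  301.4] [-0.1  0.7  3.7] w 23.5 t 14.4667
0.45 [ 489.4 -164.8  308.3] [-0.   4.3  7. ] w 23.1 t 14.8833
0.3 [ 489.  -177.2  313.4] [-0.6  5.7  8.9] w 23.2 t 15.3
0.15 [ 488.4 -190.6  316.1] [-0.7  3.7  6.9] w 23.0 t 15.7167
0.0 [ 487.8 -204.4  317. ] [-0.3  3.1  5.8] w 23.2 t 16.1333
-0.15 [ 487.2 -218.1  315.8] [-0.6  1.   5.5] w 22.9 t 16.55
-0.3 [ 486.7 -230.6  312.2] [ 0.5  1.3 -1.2] w 23.2 t 16.9667
-0.45 [ 486.2 -242.7  307.2] [ 1.2  2.9 -4.3] w 23.2 t 17.3833
-0.6 [ 485.8 -254.   301.4] [-0.3  4.9  4.2] w 23.1 t 17.8
stop hit True
end [ 485.9 -254.1  301.4] [-0.1  0.7  6.6] w 23.3 t 18.0083
```

View pics/s1.png

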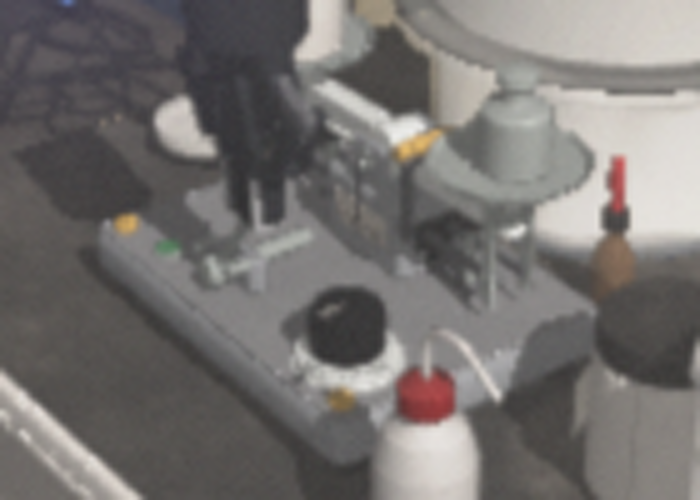

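The picture shows the hand and rod leaning right, with the ball in the pads. The stop signal came early in its segment, so I'll press a little further to confirm the stop, then wait for the beam to settle.

```bash
python3 - <<'E'
from h import *
for phi in(-.62,-.64,-.66):
    manip.move_linear(bp(phi),speed=20,force_limit=15); rep(phi)
    if telemetry.read_state()["force"][1]>12: break
manip.wait(6)
rep("settled")
for k in(0,1):
    im,_=optics.get_image("scene"); np.save(f"sc{k}.npy",im); manip.wait(.5)
im2=np.load("sc0.npy");print("beam moving? px diff on weight",np.abs(im.astype(int)-im2)[160:200,255:305].mean())
T=tool();im,_=optics.get_image("wrist");cv2.imwrite("pics/w3.png",im[:,:,::-1])
E
```

```text
-0.62 [ 486.1 -255.2  301.2] [-0.9  6.6 11.3] w 23.2 t 18.425
-0.64 [ 486.2 -255.7  300.9] [-2.   9.9 18.1] w 23.2 t 18.675
-0.66 [ 486.2 -256.2  300.6] [-4.2 13.7 27.2] w 23.2 t 18.925
settled [ 486.2 -256.2  300.7] [-4.3 12.3 27.1] w 23.5 t 24.925
beam moving? px diff on weight 1.194
```

View pics/w3.png

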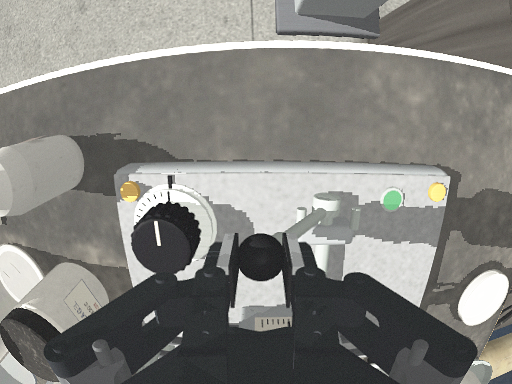

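The lever is hard against its right stop, with force rising steeply at 0.5 mm steps. The ball is held at (263,257), the dial is still at zero, and the beam has had 6 s to settle. Now swing back.

```bash
python3 - <<'E'
from h import *
swing(-.6,.6,8)
for phi in(.6,.62,.64,.66,.68):
    manip.move_linear(bp(phi),speed=20,force_limit=15); rep(phi)
    if telemetry.read_state()["force"][1]<-10: break
manip.wait(.3)
hand.ungrasp(); rep("open")
manip.move_linear(tool()[:3,3]+[0,0,60],speed=80)
manip.move_linear((489,-215,420),speed=200)
manip.wait(1)
T=tool();im,d=optics.get_image("wrist");np.savez("w4.npz",p=im,d=d,T=T);cv2.imwrite("pics/w4.png",im[:,:,::-1]);rep("up")
m=(im.max(2)<60).astype(np.uint8); m=cv2.morphologyEx(m,cv2.MORPH_OPEN,np.ones((3,3)))
n,L,st,c=cv2.connectedComponentsWithStats(m)
for l in range(1,n):
    if 200<st[l,4]<3000: print(st[l],c[l].round(1),onz("wrist",*c[l],138,T).round(1))
E
```

```text
-0.45 [ 486.5 -244.3  308.4] [-1.  -4.3  4.5] w 23.3 t 26.5917
-0.3 [ 487.  -232.9  314. ] [-1.8 -6.4  9.6] w 23.5 t 27.0083
-0.15 [ 487.8 -218.6  316.4] [-0.4 -3.6  7.2] w 23.3 t 27.425
0.0 [ 488.4 -204.9  317.1] [ 0.8 -3.   5.4] w 23.3 t 27.8417
0.15 [ 488.8 -191.3  315.6] [ 2.  -2.4  3.7] w 22.9 t 28.2583
0.3 [ 489.1 -178.   312.4] [ 3.  -1.9 -0.2] w 23.3 t 28.675
0.45 [ 489.4 -165.6  307.6] [ 3.5 -1.5 -0.4] w 23.3 t 29.0917
0.6 [ 489.5 -155.3  301.6] [ 1.4 -4.   7. ] w 23.1 t 29.5083
stop hit True
end [ 489.5 -155.2  301.6] [-1.4  0.4  5.1] w 23.5 t 29.7333
0.6 [ 489.  -154.7  301.5] [-0.6 -1.9  8. ] w 23.1 t 29.9833
0.62 [ 489.  -154.4  301.4] [-1.8 -4.1 15.4] w 23.6 t 30.2333
0.64 [ 488.9 -154.   301.2] [-4.6 -6.8 23.1] w 23.2 t 30.4833
0.66 [ 488.8 -153.7  301. ] [-6.7 -8.5 29.8] w 23.6 t 30.7333
0.68 [ 488.9 -153.3  300.5] [-7.8 -9.8 35.1] w 23.3 t 30.9833
open [ 489.8 -148.8  296.6] [-0.7 -0.4 -0.4] w 85.4 t 31.9083
up [ 489. -215.  420.] [-0.3 -0.3 -0.3] w 85.1 t 34.4667
[ 142  168   45   45 1460] [164.5 190.2] [ 486.1 -301.8  138. ]
[314 175  26  27 517] [326.9 188. ] [ 489.6 -154.3  138. ]
[ 35 264  16  35 277] [ 42.1 280.9] [ 600.  -498.5  138. ]
```

View pics/w4.png

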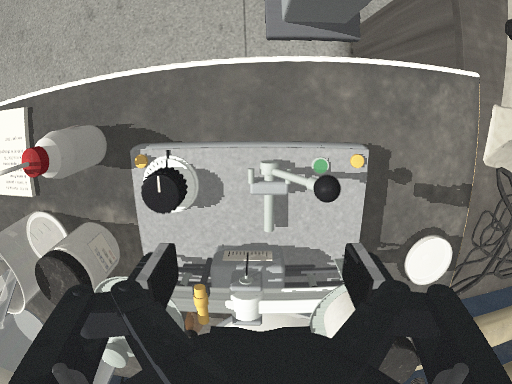

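The ball is back at (327,188), which maps to (489.6,-154.3), its starting place. The beam pointer (247,262) is centred, the dial is at zero and nothing beside the balance has moved. The robot is clear, so I'll hand in.

```bash
python3 -c "
from plant import hand_in
print(hand_in())"
```

```text
the job is handed in; nothing more can be done
None
```

The job is done and handed in: the dial is at its zero stop, the beam was freed and left about 6 s to settle, and the lever is fully back with the beam arrested level; the robot is clear, and the bystanders in view were not moved.

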